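# Pop a tin out of the can dispenser and catch it with the other finger

### The job

A tin lies in the can dispenser on the worktop. Press the dispenser's spring paddle down with one fingertip so that the tin pops out of its bay, and have the other finger standing across the chute so that the rolling tin is stopped against it instead of running off the open end. Do not lift the tin, do not touch it while it still lies in its bay, and leave the things around undisturbed; the program finishes while holding: one finger keeps the paddle down and the tin rests against the other finger on the chute.

Things in the scene. Friction and masses are not known exactly. Their poses are not given: they have to be found in the camera images.
- disp: Can dispenser, fixed: grey chute with a housing (98 mm wide, 74 high) at its rear, x = 100 to 124 mm. Origin on the worktop under mid-chute; x to the rear housing, y to the paddle side, z up. Floor 78 mm wide between walls (4 mm thick, tops 14 mm above it), 16 mm high at x = 0, sloping 6 degrees down to the open front end at x = -87 mm.
- kicker (a joint): Travel (m) of the steel kicker plate behind the tin, 0 to 0.020 towards the open end, 2 mm per mm of paddle. It pushes the tin over two 2 mm nubs at x = 49 mm once the paddle is about 6 mm down; the tin then rolls to the open end in under a second, so the catching finger must already stand in the chute. Fully forward its front is at x = 70 mm of the dispenser.
- tin_center (a point): Centre of the tin to pop out (57 mm diameter, 72 long, 0.25 kg), lying on its side across the chute. It starts in the bay behind the nubs, at x = 57 mm of the dispenser, 51 mm high, its front at x = 28 mm. Caught, its centre must lie between x = -60 and +38 mm of the dispenser, about 29 mm above the chute floor. Only the position matters.
- tin: The same tin; origin at the middle of one end face, 36 mm from its centre; z is the tin's axis, level across the chute.
- paddle (a joint): Travel of the paddle in m: 0 at rest (up), 0.010 fully down. It slides straight down against a spring: 1.5 N to start, 4.5 N at the bottom, plus up to about 5 N while the tin is pushed over the nubs. It springs up when let go.
- paddle_top (a point): Centre of the top face of the black ribbed paddle, 44 mm along the chute by 30 mm across, beside the chute on its +y side: x = -15, y = 63 mm of the dispenser, 38 mm above the worktop at rest, 28 mm when fully down. Axes as the dispenser's.
- stop_point (a point): Point on the chute floor, on its centre line level with the paddle centre (x = -15, y = 0 of the dispenser, 14 mm above the worktop), 63 mm across from the paddle centre. A finger standing here, its tip 5 to 20 mm above the floor, blocks the tin, even if up to 15 mm off the centre line. Axes as the dispenser's.
- glass: Small clear glass, 48 mm diameter, 61 mm high, standing loose on the worktop beyond the open end of the chute. Origin at the centre of its foot, z up. To be left alone.
- other_tin: Another tin, 57 mm diameter, 72 mm high, standing upright on the worktop beside the dispenser on the paddle side. Origin at the centre of its foot, z up. To be left alone.
- spice_jar: Spice jar, 46 mm diameter, 106 mm high, standing on the worktop beside the dispenser on the side away from the paddle. Origin at the centre of its foot, z up. To be left alone.

How it is judged (in metres and radians):
On the way, in this order (a step that is already met when the one before it is completed fails the run):
1. a finger presses the paddle down (value of joint paddle above 0.004 m and contact force between the fingers and paddle above 0.5 N), for 0.03 s.
2. the popped tin is stopped on the chute by a finger while the paddle is kept down (value of joint paddle above 0.006 m and contact force between the fingers and paddle above 0.5 N and contact force between the fingers and tin above 0.04 N and x of tin_center in the frame of disp between -0.06 and 0.038 m and z of tin_center in the frame of disp between 0.03 and 0.056 m and linear speed of tin below 0.02 m/s), for 0.3 s.
At the end, for the whole second after the job is handed in: A finger holds the paddle down (more than 6 mm of its 10 mm, over 0.5 N) and the tin rests still (under 20 mm/s) on the chute against a finger (over 0.04 N), its centre 60 mm in front of to 38 mm behind the dispenser's middle and 30 to 56 mm above the worktop (all of step 2); the arm keeps its last pose, push and grip.
It fails at once if the robot touches the tin while it still lies in its bay ((x of tin_center in the frame of disp above 0.05 m and contact force between the arm and tin above 0.3 N) or (x of tin_center in the frame of disp above 0.05 m and contact force between the fingers and tin above 0.3 N)).
It fails at once if the tin is lifted off the chute (z of tin_center in the frame of disp above 0.065 m).
It fails at once if the tin runs off the open end of the chute (x of tin_center in the frame of disp below -0.085 m or z of tin_center in the frame of disp below 0.025 m).
It fails at once if the glass, the other tin or the spice jar is disturbed (moved over 20 mm or tipped) (distance of any of glass, other_tin, spice_jar from where it was at the start of the episode above 0.02 m or angle between any of glass, other_tin, spice_jar's own z axis and vertical above 0.3 rad).
It also fails if it takes over 32 s, if anything falls off the work surface, if the arm or the gripper's body presses on something with over 40 N, if the wrist force passes 120 N, or if a joint passes its speed limit or range.

### The arm

A 6-joint arm with a two-finger parallel gripper is mounted at the origin on a cart in front of the work surface, level with it; the furniture and walls round the work are solid. World frame = base frame: x ahead of the robot, y to its left, z up, the work surface at z = 0. Lengths are in mm, angles in rad, forces in N, time in s.
With the tool pointing down it reaches from about 350 to 875 mm from the base axis. Payload 4.2 kg.
Tool frame: the origin (TCP) lies between the finger pads; the fingertips stand 25 mm ahead of it and the grasp point (between the pads) lies 6 mm ahead of it; z points along the fingers, y is the line along which they close (so a half turn about z gives the same grasp; the last joint's range is limited). The gripper opens to 85 mm and grips with 20 to 120 N. Pads are 22 mm wide; open, the fingers measure 114 mm over their backs; the gripper's body (76 mm by 85 mm) begins 54 mm behind the grasp point. The pads swing forward as they close: fully open they stand 13 mm farther back than shut.
Start: joints at [-0.925, 0.385, 0.008, 0, -1.194, -0.259], TCP at [235.78, -578.798, 256.312] pointing down, gripper open.
Joint ranges: [-3.14, 3.14], [-1.21, 2.06], [-1.07, 1.41], [-3.16, 2.05], [-2.99, -0.16], [-3.1, 3.1]. Speed limits (rad/s): [2.79, 2.79, 3.14, 3.14, 3.14, 3.14].

### API

Orientations are given as a unit quaternion [x, y, z, w].
In Python, from bench import read_state, get_image, job_done gives the robot as it stands.
- The arm moves only by the tool play_rows, never from a script. Its argument "series" is a list of rows, each a list of 6 numbers: the shift along the world's x, y, z in mm, then the turn, a rotation vector about the world's x, y, z in units of 6 degrees (1.0 is 6 degrees). A call has 1 to 20 rows; each row shifts and turns the commanded pose from where the row before left it; what a row does not reach is not made up. A row lasts 1/12 s, in which the tool goes at most 41.7 mm and 7.16 degrees, less where a joint would pass 70% of its speed; a pose out of reach is approached as far as the arm can. A call is refused whole if a number of a shift passes 41.7 or a number of a turn 1, either way. A call with a gripper value outside its range is refused whole. "gripper" is the opening, from 0 (shut) to 1 (fully open), set as the call begins (left out, the last holds). The fingers move at their own pace and stop on an object; the grip force is fixed at half the most. Time passes only in rows, so rows that do not move let the fingers close. It gives the time, the measured TCP pose, the force, the opening and the grip force at its end, in the units of the state.
- read_state(): the state, without advancing time (a new reading comes with each control period).
- get_image(name): name is "scene" or "side" or "wrist"; returns a dict with "image" (480x640x3 uint8, red, green, blue), "fx", "fy", "cx", "cy" (pixels), "dist_coeffs" ([k1, k2, p1, p2, k3] as OpenCV has them; the pictures are not rectified), "eye" and "rotation" of the camera in the world. Camera axes: x right, y down, z forward; pixel columns grow to the right and rows downward; lengths in mm; the calibration is good to about 2 mm. A picture is of the moment at which its call begins. There is no depth.
- job_done(): hands the job in; it is judged then, once.
The state is a dict: "clock": time; "joints": joint angles; "joint_vel": joint speeds; "joint_efforts": joint torques, N m; "position": TCP position; "ee_rot": TCP orientation; "contact_force": force on the tool from outside, world axes, zero at the start; "wrist_torque": the same for the moment, N m; "gripper_width": finger opening in mm; "grasp_force": force on a finger pad.
Only numpy, scipy, OpenCV 4.12 (cv2) and the standard library are available. Lean on these libraries where they do the work, as an engineer would, in place of code of your own. Each camera call takes 0.05 s, during which the arm holds its last target. There are 200 camera calls.

## Working session

There is one attempt and no reset: what is moved stays moved. The work goes in short steps, Python scripts to look and compute and a tool call to move; the robot and the scene stay as the last step left them, time stands still between calls to the robot, and variables do not carry over. Pictures are saved under pics/ and viewed, at most 10 in all, crops included, and the job is handed in when it is done.

Besides the shell and the picture viewer there is one more tool, called after "Request:" as name(argument=value, ...) on one line, values as JSON. play_rows: Moves the arm, as the interface text tells. Its arguments: {"type":"object","properties":{"series":{"type":"array","items":{"type":"array","items":{"type":"number"}}},"gripper":{"type":"number"}},"required":["series"]}

```bash
ls; mkdir -p pics; python3 - <<'E'
from bench import *
import cv2,numpy as np,pickle
for n in("scene","side"):
    d=get_image(n);pickle.dump(d,open(n+".pkl","wb"));cv2.imwrite(f"pics/{n}0.png",d["image"][:,:,::-1])
    print(n,d["fx"],d["cx"],d["cy"],d["dist_coeffs"],d["eye"],np.round(d["rotation"],3).tolist())
print(read_state())
E
```

```text
pics
scene 617.2490267725497 318.02219526739486 235.2868172086955 [-0.19503305  0.          0.          0.          0.        ] [215.16273723 676.58722773 767.0342697 ] [-0.23, 0.898, -0.361, 0.097]
side 548.7097525617042 320.9245262568036 243.06902414615374 [0.0469213 0.        0.        0.        0.       ] [ 225.87217514 -520.88857208  529.09236557] [0.856, -0.227, 0.117, -0.449]
{'clock': 0.1, 'joints': array([-9.25395120e-01,  3.85503512e-01,  6.80159621e-03, -4.00680180e-04,
       -1.19401129e+00, -2.58587108e-01]), 'joint_vel': array([-0.00138382, -0.00274506,  0.00265031,  0.00158353, -0.00222749,
        0.00079573]), 'joint_efforts': array([-6.75701122e-04, -3.93318629e+01,  1.88929403e+01,  4.19789359e+00,
       -2.58636719e-03, -6.60627073e-07]), 'position': array([ 235.61116119, -578.39963118,  255.33692539]), 'ee_rot': array([-1.92130925e-01,  9.81368817e-01,  9.43522583e-04, -2.51092471e-04]), 'contact_force': array([-0.04348441, -0.30047665, -0.11022679]), 'wrist_torque': array([-0.01787728, -0.06138664,  0.01306888]), 'grasp_force': 0.0, 'gripper_width': 85.49661543685305}
```

View pics/scene0.png

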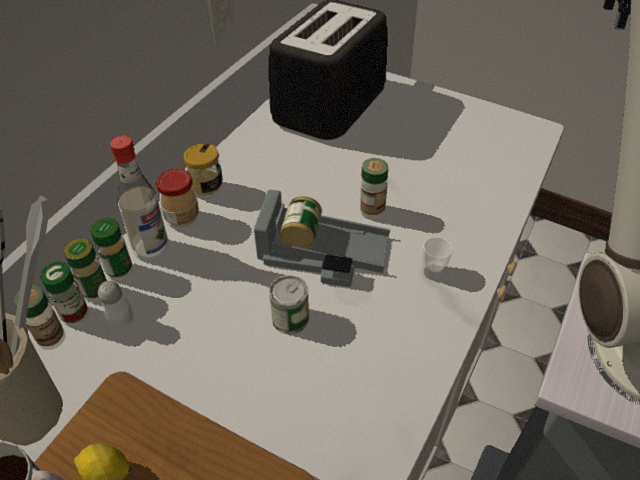

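View pics/side0.png

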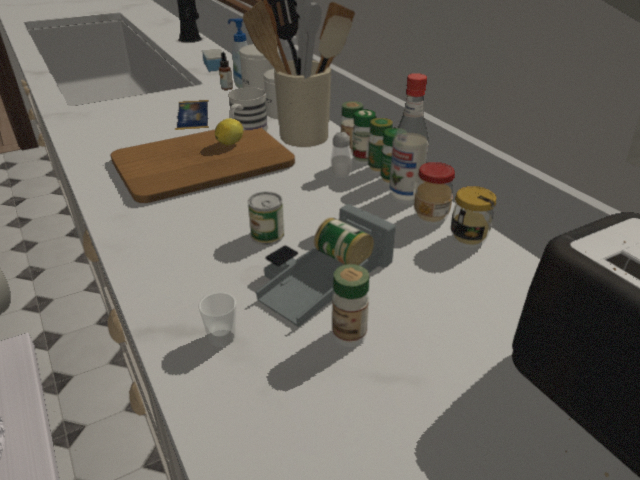

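The scene view shows the dispenser at about (325,245), paddle at (337,265), glass at (437,255), other tin at (290,303) and jar at (374,185). In the side view the paddle is at (282,256) and the open end is at (260,300)-(295,320). Next I'll enlarge both views to get corners and compute the paddle centroid.

```bash
cat > h.py <<'E'
import cv2,numpy as np,pickle
from scipy.spatial.transform import Rotation as R
def K(d): return np.array([[d["fx"],0,d["cx"]],[0,d["fy"],d["cy"]],[0,0,1.]])
def ray(d,p):
    u=cv2.undistortPoints(np.array([[p]],float),K(d),np.array(d["dist_coeffs"]))[0,0]
    q=np.array(d["rotation"]); M=R.from_quat(q).as_matrix() if q.size==4 else q.reshape(3,3)
    return np.array(d["eye"]),M@np.array([u[0],u[1],1])
def plane(d,p,z):
    e,r=ray(d,p); return e+r*(z-e[2])/r[2]
def tri(d1,p1,d2,p2):
    a,r=ray(d1,p1);b,s=ray(d2,p2);t=np.linalg.lstsq(np.c_[r,-s],b-a,rcond=None)[0]
    P,Q=a+r*t[0],b+s*t[1];return (P+Q)/2,np.linalg.norm(P-Q)
def proj(d,P):
    q=np.array(d["rotation"]); M=R.from_quat(q).as_matrix() if q.size==4 else q.reshape(3,3)
    rv=cv2.Rodrigues(M.T)[0]; return cv2.projectPoints(np.atleast_2d(P).astype(float),rv,-M.T@np.array(d["eye"]),K(d),np.array(d["dist_coeffs"]))[0][:,0]
def load(n): return pickle.load(open(n+".pkl","rb"))
E
python3 - <<'E'
from h import *
S,D=load("scene"),load("side")
def black(d,x0,y0,x1,y1):
    g=d["image"][y0:y1,x0:x1].max(2)<45
    n,l,st,c=cv2.connectedComponentsWithStats(g.astype(np.uint8))
    i=1+np.argmax(st[1:,4]);
    cn=cv2.findContours((l==i).astype(np.uint8),0,1)[0][0]
    print(st[i],c[i]+[x0,y0],(cv2.boxPoints(cv2.minAreaRect(cn))+[x0,y0]).round(1).tolist());return c[i]+[x0,y0]
a=black(S,310,245,365,290);b=black(D,255,235,310,280)
print(tri(S,a,D,b),plane(S,a,38),plane(D,b,38))
c1=cv2.resize(S["image"][180:300,240:440],None,fx=4,fy=4,interpolation=2)[:,:,::-1]
c2=cv2.resize(D["image"][190:340,240:410],None,fx=4,fy=4,interpolation=2)[:,:,::-1]
cv2.imwrite("pics/c1.png",c1);cv2.imwrite("pics/c2.png",c2)
E
```

```text
[ 12  10  31  18 423] [337.06619385 263.43971631] [[321.7, 268.8], [324.2, 253.5], [352.5, 258.2], [349.9, 273.5]]
[ 12  12  30  20 313] [281.14057508 255.74121406] [[266.4, 257.1], [289.2, 241.8], [296.9, 253.4], [274.1, 268.6]]
(array([506.74938277, 100.74323678,  33.97058983]), np.float64(0.8514117248035442)) [504.6931091  104.07985774  38.        ] [504.94612591  95.87438195  38.        ]
```

View pics/c1.png

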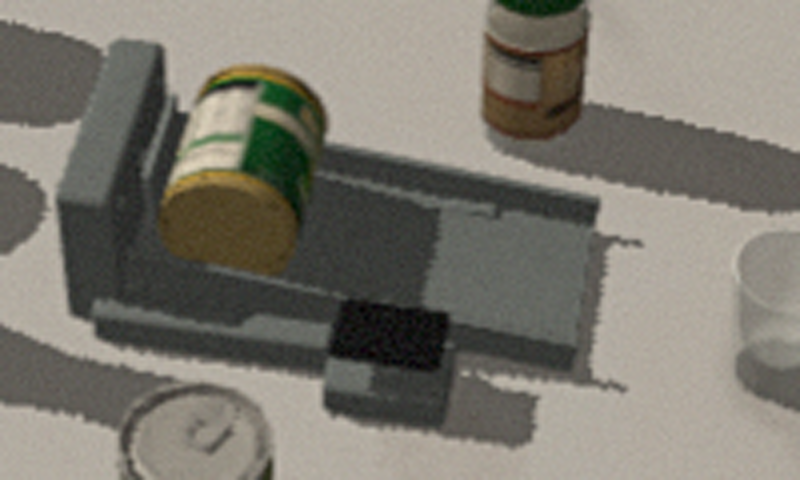

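View pics/c2.png

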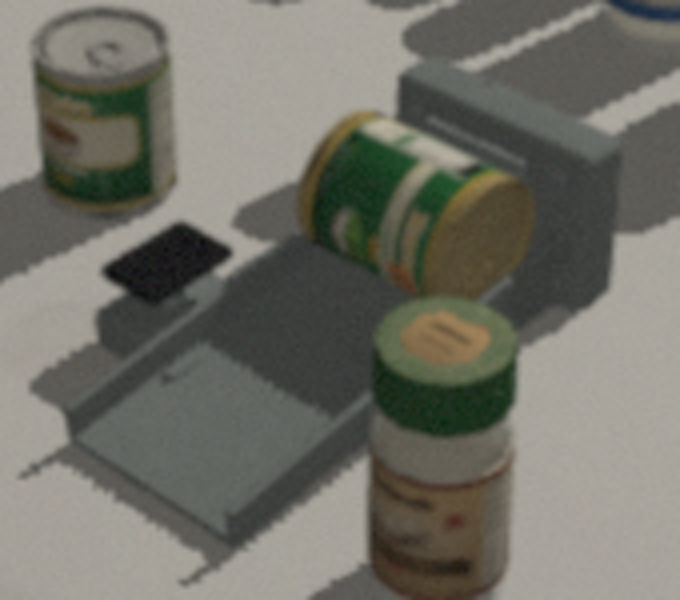

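The crops show the housing top edge, the wall ends and the paddle's black top clearly. I'll fit the planar pose to those corners.

```bash
python3 - <<'E'
from h import *
from scipy.optimize import least_squares
S,D=load("scene"),load("side")
L=[(S,(163,43),(100,-49,74)),(S,(108,205),(100,49,74)),(S,(113,40),(124,-49,74)),(S,(60,195),(124,49,74)),
(S,(600,200),(-87,-43,20.9)),(S,(578,345),(-87,43,20.9)),(S,(389,334),(-15,63,38)),
(D,(425,58),(124,49,74)),(D,(620,140),(124,-49,74)),(D,(65,408),(-87,43,20.9)),(D,(232,515),(-87,-43,20.9)),(D,(168,262),(-15,63,38))]
W=[];B=[]
for d,p,b in L:
    o=(240,180) if d is S else (240,190)
    W.append(plane(d,(p[0]/4+o[0]-.4,p[1]/4+o[1]-.4),b[2])[:2]);B.append(b[:2])
W=np.array(W);B=np.array(B,float)
def T(v,B): c,s=np.cos(v[2]),np.sin(v[2]); return B@np.array([[c,s],[-s,c]])+v[:2]
r=least_squares(lambda v:(T(v,B)-W).ravel(),[500,40,0],loss="soft_l1",f_scale=3)
v=r.x;print(v,np.degrees(v[2]));print((W-T(v,B)).round(1).tolist())
print("paddle",T(v,np.array([[-15,63.]])),"stop",T(v,np.array([[-15,0.]])), "tin",T(v,np.array([[57,0.]])))
for n,(a,b),z in(("glass S",(437,268),0),("jar top S",(375,163),106),("other top S",(289,287),72)): 
    w=plane(S,(a,b),z)[:2]; c,s=np.cos(v[2]),np.sin(v[2]); print(n,w, np.array([[c,s],[-s,c]])@(w-v[:2]))
E
```

```text
[538.6401104   45.56542387   6.60527685] 378.45448580247313
[[1.2, 2.5], [1.5, 1.3], [-2.0, 3.3], [-1.5, -1.9], [-1.1, 3.3], [0.2, 0.4], [0.9, 3.0], [-2.6, -5.3], [-1.4, -1.5], [1.8, -2.1], [0.6, -0.5], [1.8, -3.6]]
paddle [[504.46875145 100.57740644]] stop [[524.41147919  40.81715536]] tin [[592.70890901  63.60884421]]
glass S [369.81389024   4.52951536] [-173.13436918   14.51649443]
jar top S [526.11837349 -71.96772714] [ -49.08307577 -107.52528611]
other top S [531.1776837  204.37992353] [ 43.19425135 153.00977016]
```

Request:
play_rows(series=[[13.8,32.4,0,0,0,-0.031],[13.8,32.4,0,0,0,-0.031],[13.8,32.4,0,0,0,-0.031],[13.8,32.4,0,0,0,-0.031],[13.8,32.4,0,0,0,-0.031],[13.8,32.4,0,0,0,-0.031],[13.8,32.4,0,0,0,-0.031],[13.8,32.4,0,0,0,-0.031],[13.8,32.4,0,0,0,-0.031],[13.8,32.4,0,0,0,-0.031],[13.8,32.4,0,0,0,-0.031],[13.8,32.4,0,0,0,-0.031],[13.8,32.4,0,0,0,-0.031],[13.8,32.4,0,0,0,-0.031],[13.8,32.4,0,0,0,-0.031],[13.8,32.4,0,0,0,-0.031],[13.8,32.4,0,0,0,-0.031],[13.8,32.4,0,0,0,-0.031],[13.8,32.4,0,0,0,-0.031],[13.8,32.4,0,0,0,-0.031]], gripper=0.65)

```text
clock: 1.77
position: [511.8, 70.9, 256.0]
ee_rot: [-0.16, 0.987, 0.0, -0.0]
contact_force: [1.2, -0.0, -0.3]
gripper_width: 55.4
grasp_force: 0.0
```

Request:
play_rows(series=[[0,0,-20,0,0,0],[0,0,-20,0,0,0],[0,0,-20,0,0,0],[0,0,-20,0,0,0],[0,0,-20,0,0,0],[0,0,-20,0,0,0],[0,0,0,0,0,0],[0,0,0,0,0,0]])

```text
clock: 2.43
position: [511.2, 68.9, 135.5]
ee_rot: [-0.16, 0.987, -0.0, -0.001]
contact_force: [1.1, 0.3, 0.0]
gripper_width: 55.8
grasp_force: 0.0
```

```bash
python3 - <<'E'
from h import *
from bench import *
ims=[]
for n in("wrist","scene","side"):
    d=get_image(n);pickle.dump(d,open(n+"1.pkl","wb"));ims.append(d)
print(ims[0]["eye"],ims[0]["rotation"],ims[0]["fx"])
o=lambda d,x,y:cv2.resize(d["image"][y:y+150,x:x+200],None,fx=2,fy=2,interpolation=2)
w=cv2.resize(ims[0]["image"],(400,300))
im=np.vstack([np.hstack([o(ims[1],240,150),o(ims[2],215,180)]),np.hstack([w,w*0])])
cv2.imwrite("pics/m1.png",im[:,:,::-1])
E
```

```text
[444.922533    46.41027538 253.21303588] [0.57944342 0.803583   0.11011245 0.07984313] 369.62347934727853
```

View pics/m1.png

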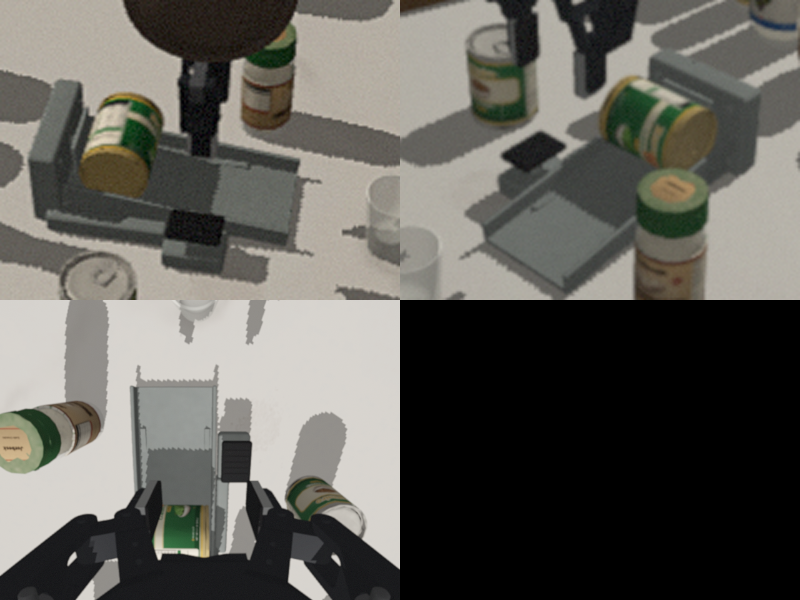

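The wrist view shows the chute aligned with the fingers, with the paddle at about (377,258) full-res. I'll cross-check the paddle centre and chute direction from there.

```bash
python3 - <<'E'
from h import *
w=load("wrist1"); g=(w["image"].max(2)<60)[205:300,345:402].astype(np.uint8)
n,l,st,c=cv2.connectedComponentsWithStats(g);i=1+np.argmax(st[1:,4]);print(st[1:].tolist(),c[i]+[345,205])
p=plane(w,c[i]+[345,205],38);print("paddle",p)
# chute right wall outer edges (front corners) and left: full-res
for q in((209,620*0+138),(346,138)): print(plane(w,q,18))
a,b=proj(w,[[504.5,100.6,38],[524.4,40.8,14]]);print(a,b)
E
```

```text
[[9, 20, 48, 75, 3033]] [377.8041543 258.1005605]
paddle [503.36925364  99.24858625  38.        ]
[468.34097838 -22.50779302  18.        ]
[441.90603904  58.24848019  18.        ]
[379.20952616 260.41227746] [281.33754044 248.91930604]
```

Request:
play_rows(series=[[0,0,-14,0,0,0],[0,0,-14,0,0,0],[0,0,-14,0,0,0],[0,0,-14,0,0,0],[0,0,-8,0,0,0],[0,0,0,0,0,0],[0,0,0,0,0,0]])

```text
clock: 3.17
position: [512.3, 69.3, 73.0]
ee_rot: [-0.16, 0.987, 0.0, 0.001]
contact_force: [-0.1, 0.2, -0.2]
gripper_width: 55.2
grasp_force: 0.0
```

Request:
play_rows(series=[[0,0,-2,0,0,0],[0,0,-2,0,0,0],[0,0,0,0,0,0],[0,0,0,0,0,0]])

```text
clock: 3.5
position: [512.0, 69.3, 68.7]
ee_rot: [-0.16, 0.987, 0.0, 0.0]
contact_force: [-0.1, -0.4, -0.8]
gripper_width: 55.2
grasp_force: 0.0
```

Request:
play_rows(series=[[0,0,-2,0,0,0],[0,0,0,0,0,0],[0,0,0,0,0,0]])

```text
clock: 3.75
position: [511.7, 69.2, 66.3]
ee_rot: [-0.16, 0.987, -0.0, -0.0]
contact_force: [-0.1, -0.4, 0.3]
gripper_width: 55.3
grasp_force: 0.0
```

Look from the sides before the press.

```bash
python3 - <<'E'
from h import *
from bench import *
o=lambda d,x,y:cv2.resize(d["image"][y:y+120,x:x+133],None,fx=3,fy=3,interpolation=2)
im=np.hstack([o(get_image("scene"),270,180),o(get_image("side"),225,180)])
cv2.imwrite("pics/m2.png",im[:,:,::-1])
E
```

```text
(no output)
```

View pics/m2.png

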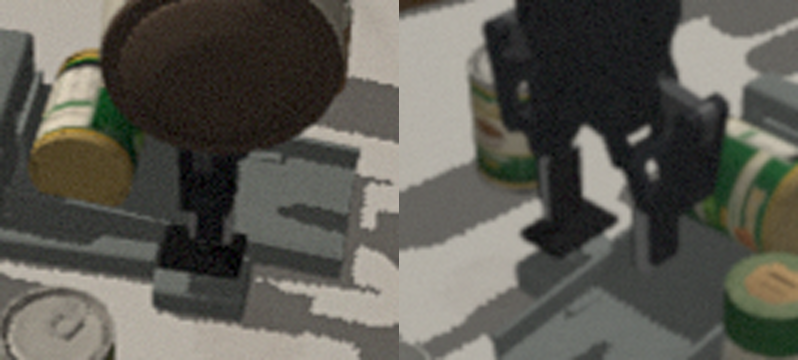

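One fingertip is above the paddle and the other is inside the chute in front of the tin, clear of it. I'll step down to contact.

Request:
play_rows(series=[[0,0,-2,0,0,0],[0,0,0,0,0,0],[0,0,0,0,0,0]])

```text
clock: 4.1
position: [511.7, 69.1, 64.1]
ee_rot: [-0.16, 0.987, -0.0, -0.0]
contact_force: [-0.2, -0.1, -0.1]
gripper_width: 55.5
grasp_force: 0.0
```

Request:
play_rows(series=[[0,0,-2,0,0,0],[0,0,0,0,0,0],[0,0,0,0,0,0]])

```text
clock: 4.35
position: [511.7, 69.1, 62.2]
ee_rot: [-0.16, 0.987, -0.0, -0.0]
contact_force: [0.3, -1.1, -1.1]
gripper_width: 55.7
grasp_force: 0.0
```

Request:
play_rows(series=[[0,0,-2,0,0,0],[0,0,0,0,0,0],[0,0,0,0,0,0]])

```text
clock: 4.6
position: [511.7, 69.1, 60.2]
ee_rot: [-0.16, 0.987, -0.0, -0.0]
contact_force: [0.7, -0.4, -0.7]
gripper_width: 55.8
grasp_force: 0.0
```

Request:
play_rows(series=[[0,0,-2,0,0,0],[0,0,0,0,0,0],[0,0,0,0,0,0]])

```text
clock: 4.85
position: [512.0, 69.3, 58.4]
ee_rot: [-0.16, 0.987, 0.0, 0.0]
contact_force: [0.3, 0.6, 1.4]
gripper_width: 55.3
grasp_force: 0.7
```

Request:
play_rows(series=[[0,0,-2,0,0,0],[0,0,0,0,0,0],[0,0,0,0,0,0]])

```text
clock: 5.1
position: [512.0, 69.3, 56.5]
ee_rot: [-0.16, 0.987, 0.0, 0.0]
contact_force: [-0.1, -0.1, 2.4]
gripper_width: 55.6
grasp_force: 1.3
```

Request:
play_rows(series=[[0,0,-1.5,0,0,0],[0,0,-1.5,0,0,0],[0,0,-1.5,0,0,0],[0,0,-1,0,0,0],[0,0,0,0,0,0],[0,0,0,0,0,0],[0,0,0,0,0,0],[0,0,0,0,0,0],[0,0,0,0,0,0],[0,0,0,0,0,0]])

```text
clock: 5.93
position: [511.7, 69.2, 50.8]
ee_rot: [-0.16, 0.987, -0.0, -0.0]
contact_force: [-0.0, 0.3, 2.9]
gripper_width: 55.3
grasp_force: 1.9
```

```bash
python3 - <<'E'
from h import *
from bench import *
o=lambda d,x,y:cv2.resize(d["image"][y:y+120,x:x+133],None,fx=3,fy=3,interpolation=2)
im=np.hstack([o(get_image("scene"),270,180),o(get_image("side"),225,180)])
cv2.imwrite("pics/m3.png",im[:,:,::-1])
E
```

```text
(no output)
```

View pics/m3.png

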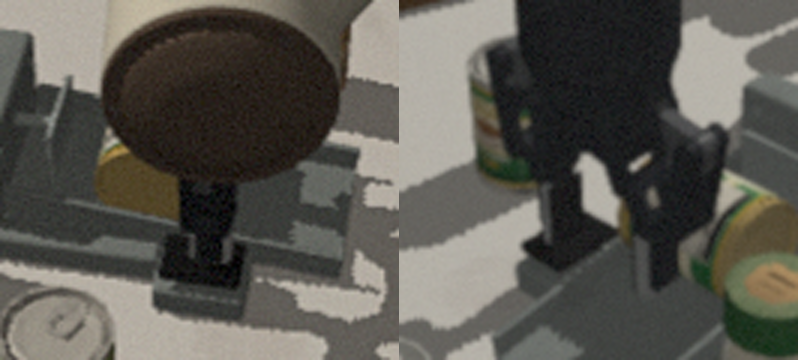

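The tin popped and now rests against the chute finger (its end face is around (140,180) in the left crop), and the paddle is down. I'll press 1 mm more for margin and let it settle.

Request:
play_rows(series=[[0,0,-1,0,0,0],[0,0,0,0,0,0],[0,0,0,0,0,0],[0,0,0,0,0,0],[0,0,0,0,0,0],[0,0,0,0,0,0],[0,0,0,0,0,0],[0,0,0,0,0,0],[0,0,0,0,0,0],[0,0,0,0,0,0]])

```text
clock: 6.87
position: [511.8, 69.2, 49.8]
ee_rot: [-0.16, 0.987, -0.0, -0.0]
contact_force: [-0.9, 0.2, 3.9]
gripper_width: 55.7
grasp_force: 2.5
```

```bash
python3 - <<'E'
from h import *
from bench import *
F=[]
ims=[]
for k in range(8):
    ims.append(get_image("scene")["image"]);s=read_state();F.append(s["contact_force"])
print(np.mean(F,0),s["position"],s["clock"])
c=[i[180:300,270:403].astype(float) for i in ims];print("motion",abs(np.mean(c[:4],0)-np.mean(c[4:],0)).max())
o=lambda d,x,y:cv2.resize(d[y:y+120,x:x+133],None,fx=3,fy=3,interpolation=2)
cv2.imwrite("pics/m4.png",np.hstack([o(ims[-1],270,180),o(get_image("side")["image"],225,180)])[:,:,::-1])
E
```

```text
[-1.03844186 -0.17851494  4.35392124] [511.74842644  69.19214078  49.80179011] 7.2667
motion 14.5
```

View pics/m4.png

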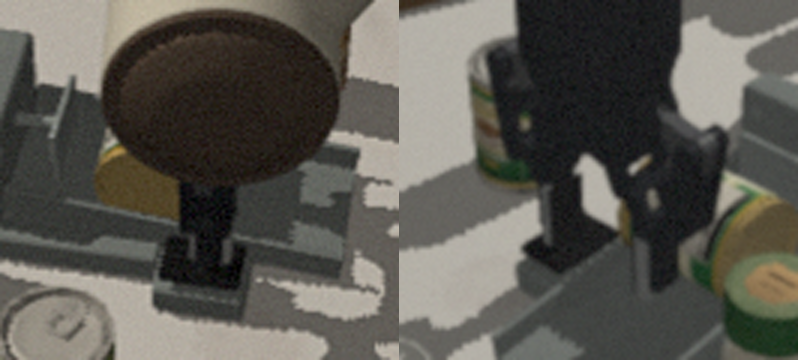

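The tin lies still against the finger, at the same pixels as before, and the paddle force of 4.4 N means about 9 mm of travel.

```bash
python3 -c "
from bench import job_done;print(job_done())"
```

```text
the job is handed in; nothing more can be done
None
```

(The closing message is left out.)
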